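Rock the V locating block out of the swivel fixture

ROBOT

A 6-joint arm with a two-finger parallel gripper is mounted at the origin on the work surface; the furniture and walls round the work are solid. World frame = base frame: x ahead of the robot, y to its left, z up, the work surface at z = 0. Lengths are in m, angles in rad, forces in N, time in s.
With the tool pointing down it reaches from about 0.3 to 0.825 m from the base axis. Payload 5.4 kg.
Tool frame: the origin (TCP) lies at the very end of the fingers, on their centre line; the grasp point (between the pads) lies behind it (env.pinch_z is the z of the grasp point in the tool frame, in m); z points along the fingers, y is the line along which they close (so a half turn about z gives the same grasp; the last joint's range is limited). The gripper opens to 92 mm and grips with 3 to 60 N. Pads are 20 mm wide; open, the fingers measure 128 mm over their backs; the gripper's body (75 mm by 189 mm) begins 69 mm behind the grasp point.
Start: joints at [1.029, 0.158, 1.597, -0, 1.386, -0.21], TCP at [0.187, 0.544, 0.215] pointing down, gripper open.
Joint ranges: [-2.91, 2.91], [-0.94, 2.29], [0.18, 2.7], [-1.29, 4.43], [0.17, 2.64], [-3, 3]. Speed limits (rad/s): [2.57, 2.57, 3.14, 3.14, 3.14, 3.14].

INTERFACE

Orientations are given as a unit quaternion [x, y, z, w].
In Python, from station import env, grab_frame, get_calibration, job gives the robot as it stands. The module is installed in compiled form; this text tells all that it offers.
- The arm moves only by the tool move_arm, never from a script. Its argument "motion" is a list of rows, each an object with "delta_pos": the shift along the tool's x, y, z in mm, a list of three; "twist": the turn, a rotation vector about the tool's x, y, z in degrees, a list of three; "jaw": the opening, from 0 (shut) to 1 (fully open). In form: [{"delta_pos": [dx, dy, dz], "twist": [rx, ry, rz], "jaw": jaw}, ...]. A call has 1 to 12 rows; each row is the pose to reach, as a shift and turn from the pose commanded when the call began, along the tool's axes at that moment; what a row does not reach only later rows make up. A row lasts 1/10 s, in which the tool goes at most 50 mm and 8.59 degrees, less where a joint would pass 70% of its speed; a pose out of reach is approached as far as the arm can. A call with a gripper value outside its range is refused whole. The fingers move at their own pace and stop on an object; "squeeze" is the grip in N (left out, the last holds). Time passes only in rows, so rows that repeat a pose let the fingers close. It gives the time, the measured TCP pose, the force, the opening and the grip force at its end, in the units of the state.
- env.get_obs(): the state, without advancing time (a new reading comes with each control period).
- grab_frame(name): name is "scene" or "top" or "wrist"; returns the picture (420x560x3 uint8, red, green, blue); there is no depth.
- get_calibration(name): a dict with "fx", "fy", "cx", "cy" (pixels), "extrinsics" (4x4, takes a point from world to camera coordinates); the wrist camera has in their place "T_tool_cam" (4x4, takes a point from camera to tool coordinates, whose origin is the TCP and whose axes are the flange's). Camera axes: x right, y up, looking along -z (the intrinsics and any distortion apply to the point x, -y, -z); pixel columns grow to the right and rows downward; lengths in m; the calibration is good to about 2 mm. The wrist camera is an equidistant fisheye: a pixel r from the principal point sees the ray r / f radians off the axis. A picture is of the moment at which its call begins: read the wrist's pose just before it. get_calibration takes no time and is no camera call.
- job.sign_off(): hands the job in; it is judged then, once.
The state is a dict: "time": time; "joint_positions": joint angles; "qvel": joint speeds; "joint_torque": joint torques, N m; "ee_pos": TCP position; "tool_rot": TCP orientation; "contact_force": force on the tool from outside, world axes, zero at the start; "torque": the same for the moment, N m; "grip_width": opening from 0.0 (shut) to 1.0 (fully open); "grasp_force": force on a finger pad.
Only numpy, scipy, OpenCV 4.12 (cv2) and the standard library are available. Lean on these libraries where they do the work, as an engineer would, in place of code of your own. Each camera call takes 0.05 s, during which the arm holds its last target. There are 200 camera calls.

TASK

Lock the swivel fixture's dial, so that it cannot turn while you work, by dropping the red-headed index pin from its rest fully home through the hole in the dial's ear, and let go of it. Then grip the dark steel V-block that sits tight in the blue pocket and rock it side to side, so that first one end of its foot and then the other snaps up past its spring plunger until the block stands level and loose; do not pull it straight up, which lifts the whole fixture off the bench, where it only stands loose. Finish while still holding the block upright and still, its foot just clear above the pocket, so that I can brush out the seat, with the pin still in and the fixture where it stood; leave the other things on the bench alone.

Things in the scene. Friction and masses are not known exactly. Their poses are not given: they have to be found in the camera images.
- fixture: swivel fixture, total 2.4 kg, standing loose on the bench: aluminium base plate 200 x 200 x 16 mm carrying a steel dial (140 mm across, top face 30 mm above the bench) with an ear that points along the fixture's +x. Origin on the bench under the dial's pivot; the plate reaches from x = -82 to +118 mm and y = -100 to +100 mm; z up
- dial (a joint): turn of the dial on the base about its vertical pivot, rad; 0 = at index, where the ear's hole is over the hole in the base. A light spring keeps the unpinned dial at 0 and yields readily (0.4 N m per rad)
- index_hole (a point): centre of the hole's mouth in the top face of the dial's ear, 30 mm above the bench, 85 mm from the pivot. Hole 13 mm in diameter with a 2 mm chamfer, through the 12 mm ear and on (after a 2 mm gap) through the base plate
- pin: index pin, 60 g: steel shank 10 mm in diameter and 28 mm long with a tapered tip, then a collar 25 mm in diameter and 4 mm high, then a red cylindrical head 21 mm in diameter and 34 mm high (66 mm over all). Origin at the tip, z up along the pin to the head. Starts upright in its rest, tip 4 mm above the bench. Fully home, the collar lies on the ear and the tip is 28 mm below the hole's mouth
- pin_rest: grey plastic rest for the pin, 56 x 80 x 32 mm, fixed to the bench, with a 13 mm hole (the pin's) 17 mm to its +y and a smaller empty hole 17 mm to its -y. Origin under its centre
- vblock: dark steel V locating block, 320 g, 68 mm high. Origin at the centre of its underside, z up. Foot 36 (x) by 63 (y) by 7 mm with rounded ends; neck 42 mm wide in y up to z = 24 mm; then an upright 34 (x) by 32 mm (y) to z = 68 mm with a V groove along x in its top. Grip the upright's flat +-y faces, centred at z = 46 mm; rock in the block's y-z plane (about its x axis)
- seat (a point): centre of the pocket's floor, 30 mm above the bench, where the block's underside rests when seated; 30 mm from the pivot on the side away from the ear; axes as the block's when seated (same as the dial's: x to the ear). Blue walls round the pocket reach 16 mm above this floor (the plunger housings beyond y = +-47 mm reach 19 mm, out to y = +-63 mm)
- foot_left (a point): point on the block's underside at y = +28 mm (its +y end). A spring plunger's round nose sits over each end and holds it down with about 20 N. An end lifted 6 mm passes the nose, which springs under it and keeps it 10 to 12 mm up (block leaning about 0.2 rad), the other end staying seated as the pivot
- foot_right (a point): point on the block's underside at y = -28 mm (its -y end), with a plunger like the other. Rocking back about the end already raised brings up the second end the same way, level again 10 to 12 mm up; the block is then loose
- tray_yellow: yellow parts tray, 90 x 130 x 45 mm, loose bystander; origin under its centre
- lube: blue bottle, 38 mm in diameter, 120 mm high, loose bystander; origin under its centre
- sealant: red bottle, 34 mm in diameter, 109 mm high, loose bystander; origin under its centre
- brush: bench brush with wooden handle, 32 x 175 x 11 mm, lying loose, bystander; origin under its centre
Things that resemble listed ones, but are neither listed nor needed, are in the scene too. What is shaped like the vblock but brown is not meant.

How it is judged:
On the way, in this order (a step that is already met when the one before it is completed fails the run):
1. the index pin is fully home through the ear's hole (z of pin in the frame of index_hole below -0.022 m and horizontal distance between pin and index_hole below 0.005 m and contact force between the fingers and pin below 0.1 N), for 0.2 s.
2. one end of the block's foot has been rocked up past its plunger while the other end is still in the seat (((z of foot_left in the frame of seat above 0.0065 m and z of foot_right in the frame of seat below 0.004 m) or (z of foot_right in the frame of seat above 0.0065 m and z of foot_left in the frame of seat below 0.004 m))), for 0.1 s.
3. the block has been rocked back level with both ends of the foot up past their plungers (z of each of foot_left, foot_right in the frame of seat above 0.0065 m and angle between vblock's own z axis and vertical below 0.12 rad), for 0.05 s.
At the end, for the whole second after the job is handed in: Fingers hold the block still, within 30 mm of its seat in plan, upright within 0.2 rad, underside 18-70 mm above the pocket floor, off the fixture; pin home (tip 22+ mm deep), not held; dial within 0.08 rad of index; fixture flat, within 30 mm of its start (all of step 1 and z of vblock in the frame of seat between 0.018 and 0.07 m and horizontal distance between vblock and seat below 0.03 m and angle between vblock's own z axis and vertical below 0.2 rad and linear speed of vblock below 0.03 m/s and contact force between vblock and fixture below 0.2 N and contact force between the fingers and vblock above 1 N and value of joint dial between -0.08 and 0.08 rad and distance of fixture from where it was at the start of the episode below 0.03 m and angle between fixture's own z axis and vertical below 0.02 rad); the arm keeps its last pose, push and grip.
It fails at once if the fixture is lifted or tipped off the bench (height (world z) of fixture above 0.012 m or angle between fixture's own z axis and vertical above 0.1 rad).
It fails at once if the fixture is dragged away (distance of fixture from where it was at the start of the episode above 0.04 m).
It fails at once if a bystander is disturbed (distance of any of tray_yellow, lube, sealant, brush from where it was at the start of the episode above 0.03 m).
It also fails if it takes over 50 s, if anything falls off the work surface, if the arm or the gripper's body presses on something with over 40 N, if the wrist force passes 120 N, or if a joint passes its speed limit or range.

## Working session

There is one attempt and no reset: what is moved stays moved. The work goes in short steps, Python scripts to look and compute and a tool call to move; the robot and the scene stay as the last step left them, time stands still between calls to the robot, and variables do not carry over. Pictures are saved under pics/ and viewed, at most 10 in all, crops included, and the job is handed in when it is done.

Besides the shell and the picture viewer there is one more tool, called after ">>>" in YAML: its name, and indented under it one key for each argument. move_arm: Moves the arm, as the interface text tells. Its arguments: {"type":"object","properties":{"motion":{"type":"array","items":{"type":"object","properties":{"delta_pos":{"type":"array","items":{"type":"number"}},"twist":{"type":"array","items":{"type":"number"}},"jaw":{"type":"number"}}}},"squeeze":{"type":"number"}},"required":["motion"]}

```bash
mkdir -p pics; cat > h.py <<'E'
import numpy as np, cv2
from station import env, grab_frame, get_calibration, job
from scipy.spatial.transform import Rotation as R
def save(n,im): cv2.imwrite('pics/'+n,im[...,::-1])
def ray(cam,u,v,obs=None):
    c=get_calibration(cam)
    if cam=='wrist':
        x,y=(u-c['cx']),(v-c['cy']); r=np.hypot(x,y); th=r/c['fx']
        d=np.array([np.sin(th)*x/max(r,1e-9),-np.sin(th)*y/max(r,1e-9),-np.cos(th)])
        T=np.array(c['T_tool_cam']); o=obs or env.get_obs()
        Rt=R.from_quat(o['tool_rot']).as_matrix()
        return Rt@T[:3,3]+np.array(o['ee_pos']), Rt@(T[:3,:3]@d)
    E=np.array(c['extrinsics']); d=np.array([(u-c['cx'])/c['fx'],-(v-c['cy'])/c['fy'],-1])
    return -E[:3,:3].T@E[:3,3], E[:3,:3].T@d
def onz(cam,u,v,z,obs=None):
    p,d=ray(cam,u,v,obs); return p+d*(z-p[2])/d[2]
def pix(cam,P):
    c=get_calibration(cam); E=np.array(c['extrinsics']); q=E[:3,:3]@np.array(P)+E[:3,3]
    return np.array([c['cx']-c['fx']*q[0]/q[2], c['cy']+c['fy']*q[1]/q[2]])
E
python3 - <<'E'
from h import *
o=env.get_obs(); print(o, env.pinch_z)
for n in ['scene','top','wrist']:
    im=grab_frame(n); np.save(n+'.npy',im); save(n+'0.png',im); print(n,get_calibration(n))
E
```

```text
{'time': 0.0, 'joint_positions': array([ 1.02887756e+00,  1.59030979e-01,  1.59820403e+00, -8.34871335e-06,
        1.38617876e+00, -2.10101809e-01]), 'qvel': array([ 0.00035261,  0.00106239,  0.00020767,  0.00109118, -0.00165117,
        0.00039305]), 'joint_torque': array([-1.08199347e-03, -3.85580349e+01, -3.22104120e+01,  7.00132409e-02,
        3.78355861e-02, -1.23512800e-04]), 'ee_pos': array([0.18701489, 0.54309286, 0.21364319]), 'tool_rot': array([ 1.65147574e-01,  9.86268447e-01, -8.48449401e-04, -3.30551739e-04]), 'contact_force': array([ 0.88439806, -0.0521836 ,  0.09405285]), 'torque': array([ 0.021114  , -0.01621399, -0.02075008]), 'grasp_force': 0.0, 'grip_width': 1.0015022189579406} -0.0187
scene {'fx': 418.66245239073015, 'fy': 418.66245239073015, 'cx': 276.3635416819541, 'cy': 210.14855502504892, 'extrinsics': array([[ 0.5657199 , -0.82418824, -0.02597574, -0.3066937 ],
       [ 0.38718739,  0.23768776,  0.89083694, -0.26440777],
       [-0.72804321, -0.51402167,  0.45357999, -0.52975168],
       [ 0.        ,  0.        ,  0.        ,  1.        ]])}
top {'fx': 473.0637004031937, 'fy': 473.0637004031937, 'cx': 278.12949746065095, 'cy': 214.7399792611456, 'extrinsics': array([[ 0.01332891, -0.99946221, -0.02996044, -0.00996162],
       [ 0.988611  ,  0.00868043,  0.15024296, -0.53710618],
       [-0.14990209, -0.0316218 ,  0.98819503, -0.96222444],
       [ 0.        ,  0.        ,  0.        ,  1.        ]])}
wrist {'fx': 325.19226210127806, 'fy': 325.19226210127806, 'cx': 284.2370555134021, 'cy': 212.56536746284095, 'T_tool_cam': array([[-8.97532625e-04,  9.55661715e-01,  2.94465416e-01,
         8.36397666e-02],
       [ 9.99999406e-01,  1.03987269e-03, -3.26810623e-04,
         3.58832506e-04],
       [-6.18526945e-04,  2.94464947e-01, -9.55662081e-01,
        -1.70433195e-01],
       [ 0.00000000e+00,  0.00000000e+00,  0.00000000e+00,
         1.00000000e+00]])}
```

View pics/top0.png

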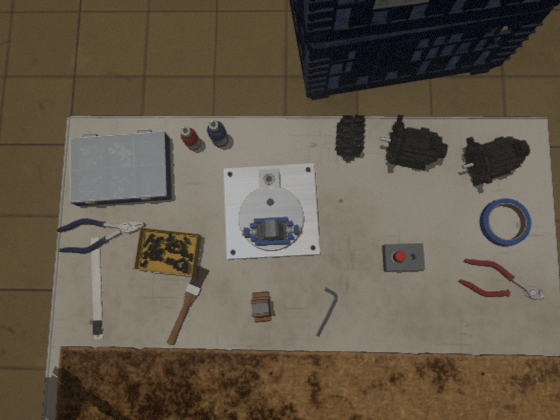

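View pics/scene0.png

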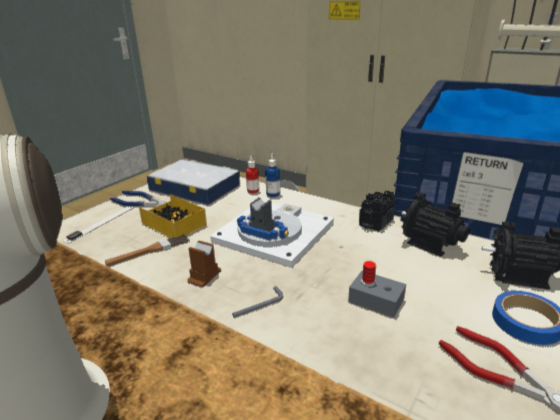

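The top view shows the pin's red head at about (399,257) on its grey rest. The fixture plate has corners near (224,168), (316,164), (319,254) and (228,259), the ear hole is near (269,180), and the block is near (270,230). The scene view shows the upright pin at (369,272).

```bash
python3 - <<'E'
from h import *
im=np.load('top.npy'); hsv=cv2.cvtColor(im,cv2.COLOR_RGB2HSV)
m=(((hsv[...,0]<8)|(hsv[...,0]>172))&(hsv[...,1]>150)&(hsv[...,2]>110)).astype(np.uint8)
m[:, :380]=0; m[:,420:]=0
n,l,s,c=cv2.connectedComponentsWithStats(m); print(s,c)
i=1+np.argmax(s[1:,4]); print('pin head',onz('top',*c[i],.07), )
# plate: bright low sat
pm=((hsv[...,2]>200)&(hsv[...,1]<18)).astype(np.uint8); pm[:150]=0; pm[280:]=0; pm[:,:210]=0; pm[:,335:]=0
cs,_=cv2.findContours(pm,cv2.RETR_EXTERNAL,cv2.CHAIN_APPROX_NONE); k=max(cs,key=cv2.contourArea)
b=cv2.boxPoints(cv2.minAreaRect(k)); print(b)
P=np.array([onz('top',*q,.016) for q in b]); print(P, P.mean(0),[np.linalg.norm(P[i]-P[i-1]) for i in range(4)])
print('hole',onz('top',269,180,.03))
big=cv2.resize(im[155:265,215:325],None,fx=5,fy=5,interpolation=cv2.INTER_CUBIC); save('topcrop.png',big)
s=np.load('scene.npy'); h2=cv2.cvtColor(s,cv2.COLOR_RGB2HSV)
m=(((h2[...,0]<8)|(h2[...,0]>172))&(h2[...,1]>150)&(h2[...,2]>110)).astype(np.uint8); m[:,:350]=0;m[:,390:]=0;m[300:]=0;m[:255]=0
ys,xs=np.nonzero(m); print('scene pin',xs.mean(),ys.mean(),onz('scene',xs.mean(),ys.mean(),.053))
E
```

```text
[[     0      0    560    420 235133]
 [   396    251      9     10     67]] [[279.46565135 209.48681385]
 [400.04477612 255.7761194 ]]
pin head [ 0.451268  -0.2517133  0.07     ]Traceback (most recent call last):
  File "<stdin>", line 9, in <module>
ValueError: max() iterable argument is empty
```

```bash
python3 - <<'E'
from h import *
im=np.load('top.npy'); hsv=cv2.cvtColor(im,cv2.COLOR_RGB2HSV)
print(hsv[200,232],hsv[170,250],hsv[200,340])
big=cv2.resize(im[155:265,215:325],None,fx=5,fy=5,interpolation=cv2.INTER_CUBIC); save('topcrop.png',big)
print('hole',onz('top',269,180,.03))
b=[(224,168.5),(316,164.5),(319.5,256),(228,259.5)]
P=np.array([onz('top',*q,.016) for q in b]); print(P, P.mean(0),[np.linalg.norm(P[i]-P[i-1]) for i in range(4)])
s=np.load('scene.npy'); h2=cv2.cvtColor(s,cv2.COLOR_RGB2HSV)
m=(((h2[...,0]<8)|(h2[...,0]>172))&(h2[...,1]>150)&(h2[...,2]>110)).astype(np.uint8); m[:,:350]=0;m[:,390:]=0;m[300:]=0;m[:255]=0
ys,xs=np.nonzero(m); print('scene pin',xs.mean(),ys.mean(),onz('scene',xs.mean(),ys.mean(),.053))
E
```

```text
[ 60   4 174] [ 23   6 169] [18 41 93]
hole [0.61474352 0.01712901 0.03      ]
[[ 0.64330337  0.11794959  0.016     ]
 [ 0.65351253 -0.08516677  0.016     ]
 [ 0.45245744 -0.09290068  0.016     ]
 [ 0.44271372  0.10318286  0.016     ]] [0.54799677 0.01076625 0.016     ] [np.float64(0.20113245757428336), np.float64(0.20337276556070502), np.float64(0.20120378315119136), np.float64(0.1963254751401531)]
scene pin 369.0198675496689 270.3708609271523 [ 0.45341339 -0.25219308  0.053     ]
```

View pics/topcrop.png

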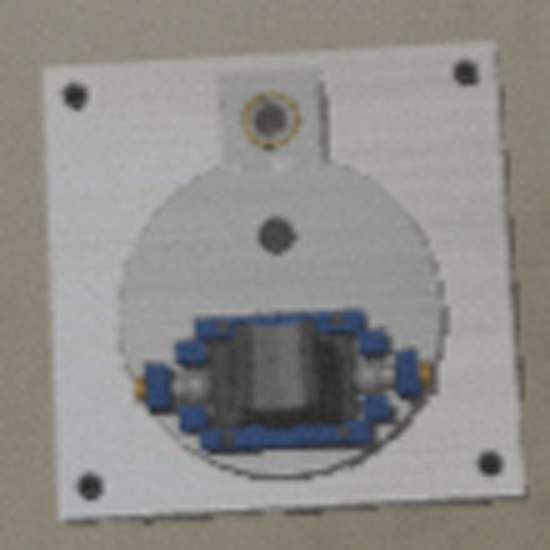

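The crop shows the ear hole at crop (269,118), i.e. pixel (268.4,178.2). The plate's corner screws are at crop (75,96), (465,73), (490,463) and (90,487), and the block is at about (278,370).

```bash
python3 - <<'E'
from h import *
f=lambda u,v,z:onz('top',215+(u+.5)/5-.5,155+(v+.5)/5-.5,z)
C=np.array([f(*q,.016)[:2] for q in [(45,68),(496,42),(525,496),(58,520)]])
S=np.array([f(*q,.016)[:2] for q in [(75,96),(465,73),(490,463),(90,487)]])
L=np.array([[118,100],[118,-100],[-82,-100],[-82,100]])/1000
M,_=cv2.estimateAffinePartial2D(L,C); yaw=np.arctan2(M[1,0],M[0,0]); print('scale',np.hypot(M[0,0],M[1,0]),'yaw',np.degrees(yaw),'org',M[:,2],'hole pred',M@[.085,0,1],'seat',M@[-.03,0,1])
print('screw yaw',np.degrees([np.arctan2(*(S[0]-S[3])[::-1]),np.arctan2(*(S[1]-S[2])[::-1])]), S.mean(0),C.mean(0))
print('hole meas',f(269,118,.03),'pivot',f(277,236,.03),'block top',f(278,370,.09))
im=np.load('top.npy')
print('lube',onz('top',217,132,.1),'seal',onz('top',189,136,.09))
print('rest (edges of top)', [onz('top',*q,.032) for q in [(384,245),(423,243),(425,268),(386,272)]])
o=env.get_obs(); Rt=R.from_quat(o['tool_rot']).as_matrix()
t=np.array([.452,-.252,.16]); print('delta to hover over pin (tool mm)',Rt.T@(t-o['ee_pos'])*1000); print(Rt.round(3), 'tool yaw',np.degrees(np.arctan2(-Rt[0,1],Rt[1,1])))
E
```

```text
scale 1.0001122439470655 yaw 3.582426384555535 org [0.53268768 0.0120107 ] hole pred [0.61753111 0.01732247] seat [0.50274294 0.01013596]
screw yaw [3.79895033 3.79697193] [0.55104913 0.01350448] [0.55065454 0.01313554]
hole meas [0.61872764 0.01849641 0.03      ] pivot [0.5667763  0.01419562 0.03      ] block top [0.50141138 0.00993374 0.09      ]
lube [0.69899645 0.12203289 0.1       ] seal [0.69352104 0.18188954 0.09      ]
rest (edges of top) [array([ 0.47606163, -0.22732575,  0.032     ]), array([ 0.48114036, -0.30875711,  0.032     ]), array([ 0.42898139, -0.31120022,  0.032     ]), array([ 0.41970337, -0.23033613,  0.032     ])]
delta to hover over pin (tool mm) [-509.53372032 -665.45705939   54.64116161]
[[-0.945  0.326 -0.001]
 [ 0.326  0.945 -0.001]
 [ 0.    -0.001 -1.   ]] tool yaw -19.01030653374371
```

>>> move_arm:
  motion:
    - {"delta_pos":[-42,-55,0],"twist":[0,0,-3],"jaw":1}
    - {"delta_pos":[-85,-111,0],"twist":[0,0,-7],"jaw":1}
    - {"delta_pos":[-127,-166,0],"twist":[0,0,-10],"jaw":1}
    - {"delta_pos":[-170,-222,0],"twist":[0,0,-14],"jaw":1}
    - {"delta_pos":[-212,-277,0],"twist":[0,0,-18],"jaw":1}
    - {"delta_pos":[-255,-333,0],"twist":[0,0,-22.7],"jaw":1}
    - {"delta_pos":[-297,-388,10],"twist":[0,0,-22.7],"jaw":1}
    - {"delta_pos":[-340,-444,20],"twist":[0,0,-22.7],"jaw":1}
    - {"delta_pos":[-382,-499,30],"twist":[0,0,-22.7],"jaw":1}
    - {"delta_pos":[-425,-554,40],"twist":[0,0,-22.7],"jaw":1}
    - {"delta_pos":[-467,-610,50],"twist":[0,0,-22.7],"jaw":1}
    - {"delta_pos":[-510,-665,54],"twist":[0,0,-22.7],"jaw":1}

```text
time: 1.35
ee_pos: [0.3768, -0.0263, 0.1857]
tool_rot: [-0.032, 0.999, -0.0, 0.0]
contact_force: [1.2, 0.8, 0.6]
grip_width: 0.999
grasp_force: 0.0
```

>>> move_arm:
  motion:
    - {"delta_pos":[-60,-230,26],"jaw":1}
    - {"delta_pos":[-60,-230,26],"jaw":1}
    - {"delta_pos":[-60,-230,26],"jaw":1}
    - {"delta_pos":[-60,-230,26],"jaw":1}
    - {"delta_pos":[-60,-230,26],"jaw":1}
    - {"delta_pos":[-60,-230,26],"jaw":1}
    - {"delta_pos":[-60,-230,26],"jaw":1}
    - {"delta_pos":[-60,-230,26],"jaw":1}

```text
invalid input at $.motion[0]: expected keys delta_pos, twist, jaw
```

```bash
python3 - <<'E'
from h import *
o=env.get_obs(); im=grab_frame('wrist'); save('w1.png',im); np.save('w1.npy',im)
print(o['ee_pos'],o['tool_rot'],o['qvel'].max())
h=cv2.cvtColor(im,cv2.COLOR_RGB2HSV)
m=(((h[...,0]<8)|(h[...,0]>172))&(h[...,1]>150)&(h[...,2]>90)).astype(np.uint8)
n,l,s,c=cv2.connectedComponentsWithStats(m)
for i in range(1,n):
    if s[i,4]>60: print(s[i],c[i],onz('wrist',*c[i],.07,o))
E
```

```text
[ 0.37678179 -0.0262916   0.18567754] [-3.18115514e-02  9.99493792e-01 -4.11294583e-05  4.27390793e-04] 0.6073279277469301
[  0 178  26  22 129] [ 11.53488372 189.07751938] [ 0.37265819 -0.35079844  0.07      ]
[  0 218  24  11 110] [ 11.10909091 223.20909091] [ 0.41648772 -0.36244553  0.07      ]
[ 74 250  15  17 180] [ 80.83333333 258.24444444] [ 0.44974438 -0.25121875  0.07      ]
```

View pics/w1.png

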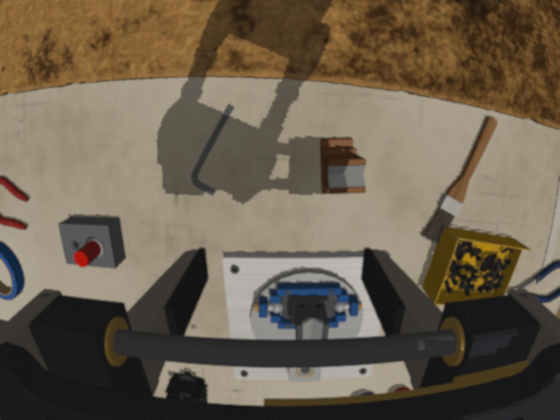

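The wrist view shows the pin's red head at (81,258) on its rest, the fixture at centre-bottom and the fingers on either side. The move was refused because twist is required, so I'll resend it.

>>> move_arm:
  motion:
    - {"delta_pos":[-60,-230,26],"twist":[0,0,0],"jaw":1}
    - {"delta_pos":[-60,-230,26],"twist":[0,0,0],"jaw":1}
    - {"delta_pos":[-60,-230,26],"twist":[0,0,0],"jaw":1}
    - {"delta_pos":[-60,-230,26],"twist":[0,0,0],"jaw":1}
    - {"delta_pos":[-60,-230,26],"twist":[0,0,0],"jaw":1}
    - {"delta_pos":[-60,-230,26],"twist":[0,0,0],"jaw":1}
    - {"delta_pos":[-60,-230,26],"twist":[0,0,0],"jaw":1}
    - {"delta_pos":[-60,-230,26],"twist":[0,0,0],"jaw":1}

```text
time: 2.2
ee_pos: [0.4511, -0.2487, 0.1598]
tool_rot: [-0.033, 0.999, 0.0, -0.0]
contact_force: [-0.1, 0.2, 0.4]
grip_width: 1.002
grasp_force: 0.0
```

```bash
python3 - <<'E'
from h import *
o=env.get_obs(); im=grab_frame('wrist'); save('w2.png',im); np.save('w2.npy',im)
print(o['ee_pos'],o['tool_rot'],abs(o['qvel']).max())
h=cv2.cvtColor(im,cv2.COLOR_RGB2HSV)
m=(((h[...,0]<8)|(h[...,0]>172))&(h[...,1]>150)&(h[...,2]>60)).astype(np.uint8)
n,l,s,c=cv2.connectedComponentsWithStats(m)
for i in range(1,n):
    if s[i,4]>60: print(s[i],c[i],onz('wrist',*c[i],.055,o))
E
```

```text
[ 0.45110355 -0.24867528  0.15977754] [-3.25617321e-02  9.99469646e-01  3.43305417e-04 -2.08463773e-04] 0.015499136609366516
[ 74 118  78  31 660] [114.99090909 129.86969697] [ 0.38302845 -0.40825574  0.055     ]
[ 68 154  75  35 647] [103.40340031 175.33539413] [ 0.42624715 -0.42303117  0.055     ]
[268 204  22  23 423] [278.80614657 214.69976359] [ 0.45468605 -0.25278879  0.055     ]
```

View pics/w2.png

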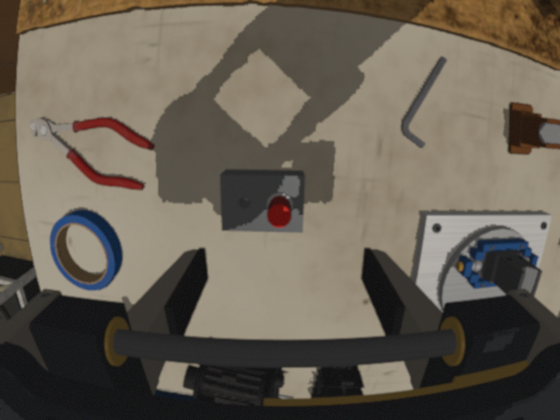

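The wrist view shows the pin head at (279,215), almost under the tool, with the rest square to the fingers. I'll descend and grip.

>>> move_arm:
  motion:
    - {"delta_pos":[-2,-4,50],"twist":[0,0,0],"jaw":1}
    - {"delta_pos":[-2,-4,90],"twist":[0,0,0],"jaw":1}
    - {"delta_pos":[-2,-4,110],"twist":[0,0,0],"jaw":0.7}
    - {"delta_pos":[-2,-4,120],"twist":[0,0,0],"jaw":0.5}
    - {"delta_pos":[-2,-4,120],"twist":[0,0,0],"jaw":0.4}
    - {"delta_pos":[-2,-4,120],"twist":[0,0,0],"jaw":0}
    - {"delta_pos":[-2,-4,120],"twist":[0,0,0],"jaw":0}
    - {"delta_pos":[-2,-4,120],"twist":[0,0,0],"jaw":0}
    - {"delta_pos":[-2,-4,120],"twist":[0,0,0],"jaw":0}
    - {"delta_pos":[-2,-4,120],"twist":[0,0,0],"jaw":0}
  squeeze: 25

```text
time: 3.25
ee_pos: [0.4538, -0.2539, 0.0403]
tool_rot: [-0.032, 0.999, -0.0, 0.0]
contact_force: [-0.2, 0.3, 0.6]
grip_width: 0.328
grasp_force: 0.0
```

>>> move_arm:
  motion:
    - {"delta_pos":[0,0,0],"twist":[0,0,0],"jaw":0}
    - {"delta_pos":[0,0,0],"twist":[0,0,0],"jaw":0}
    - {"delta_pos":[0,0,0],"twist":[0,0,0],"jaw":0}
    - {"delta_pos":[0,0,0],"twist":[0,0,0],"jaw":0}

```text
time: 3.65
ee_pos: [0.4537, -0.2538, 0.04]
tool_rot: [-0.032, 0.999, -0.0, 0.0]
contact_force: [-0.5, 0.8, 1.9]
grip_width: 0.22
grasp_force: 25.0
```

>>> move_arm:
  motion:
    - {"delta_pos":[0,0,-40],"twist":[0,0,0],"jaw":0}
    - {"delta_pos":[0,0,-85],"twist":[0,0,0],"jaw":0}
    - {"delta_pos":[-20,28,-115],"twist":[0,0,0],"jaw":0}
    - {"delta_pos":[-45,64,-115],"twist":[0,0,0],"jaw":0}
    - {"delta_pos":[-72,103,-115],"twist":[0,0,0],"jaw":0}
    - {"delta_pos":[-100,143,-115],"twist":[0,0,0],"jaw":0}
    - {"delta_pos":[-128,183,-115],"twist":[0,0,0],"jaw":0}
    - {"delta_pos":[-155,222,-115],"twist":[0,0,0],"jaw":0}
    - {"delta_pos":[-182,260,-100],"twist":[0,0,0],"jaw":0}
    - {"delta_pos":[-182,260,-80],"twist":[0,0,0],"jaw":0}
    - {"delta_pos":[-182,260,-70],"twist":[0,0,0],"jaw":0}
    - {"delta_pos":[-182,260,-70],"twist":[0,0,0],"jaw":0}

```text
time: 4.85
ee_pos: [0.6166, 0.0174, 0.1074]
tool_rot: [-0.032, 0.999, 0.0, -0.002]
contact_force: [-0.7, -0.3, -0.1]
grip_width: 0.222
grasp_force: 25.0
```

```bash
python3 - <<'E'
from h import *
o=env.get_obs(); im=grab_frame('wrist'); np.save('w3.npy',im)
print(o['ee_pos'],o['tool_rot'],abs(o['qvel']).max())
save('w3.png',cv2.resize(im[100:300,180:380],None,fx=3,fy=3,interpolation=cv2.INTER_CUBIC))
E
```

```text
[0.61663629 0.01736036 0.10744926] [-3.20611454e-02  9.99483019e-01  3.39029957e-04 -2.37958166e-03] 0.03329333951656648
```

View pics/w3.png

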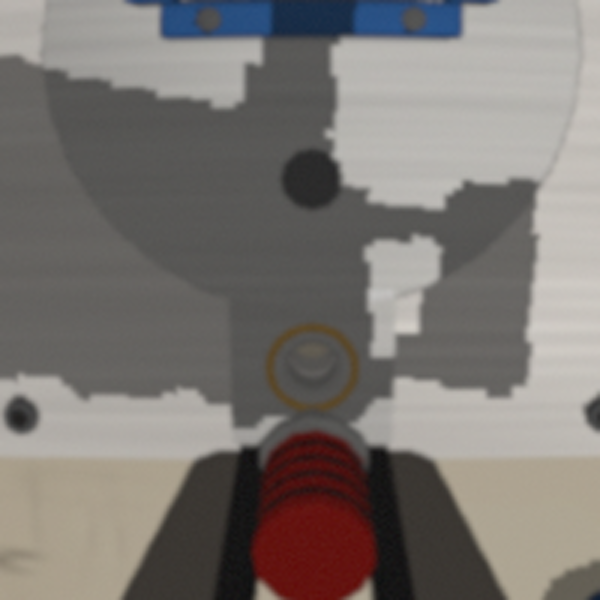

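The crop shows the ear-hole ring centred at crop (312,367), the held pin's head top at (314,550) and the collar edge at about (313,415–460).

```bash
python3 - <<'E'
from h import *
o=env.get_obs(); im=np.load('w3.npy'); h=cv2.cvtColor(im,cv2.COLOR_RGB2HSV)
m=((h[...,0]>12)&(h[...,0]<30)&(h[...,1]>90)).astype(np.uint8); m[:200]=0;m[245:]=0;m[:,:262]=0;m[:,306:]=0
ys,xs=np.nonzero(m); e=cv2.fitEllipse(np.c_[xs,ys].astype(np.float32)); print('ring',e,len(xs))
f=lambda u,v,z:onz('wrist',180+(u+.5)/3-.5,100+(v+.5)/3-.5,z,o)
H=onz('wrist',*e[0],.03,o); top=f(314,550,.1374); print(H,f(312,367,.03),top)
print('collar left/right edges', f(260,470,.1034),f(368,470,.1034),'far edge',f(313,412,.1034))
Rt=R.from_quat(o['tool_rot']).as_matrix()
print('tool z',Rt[:,2],'hole rel tool mm',Rt.T@(H-o['ee_pos'])*1e3,'head rel',Rt.T@(top-o['ee_pos'])*1e3)
E
```

```text
ring ((283.590087890625, 222.13401794433594), (27.062545776367188, 28.56899642944336), 87.39884185791016) 182
[0.61896749 0.01682101 0.03      ] [0.61884918 0.01687586 0.03      ] [0.61467472 0.01699682 0.1374    ]
collar left/right edges [0.61629204 0.00640732 0.1034    ] [0.61496521 0.02780795 0.1034    ] far edge [0.6032577  0.01613698 0.1034    ]
tool z [-2.18123295e-03  1.71980369e-04 -9.99997606e-01] hole rel tool mm [-1.54948783 -0.13575626 79.04730371] head rel [  2.95613085   0.34495919 -28.34304544]
```

>>> move_arm:
  motion:
    - {"delta_pos":[-3.5,-0.2,15],"twist":[0,0,0],"jaw":0}
    - {"delta_pos":[-3.5,-0.2,30],"twist":[0,0,0],"jaw":0}
    - {"delta_pos":[-3.5,-0.2,38],"twist":[0,0,0],"jaw":0}
    - {"delta_pos":[-3.5,-0.2,43],"twist":[0,0,0],"jaw":0}
    - {"delta_pos":[-3.5,-0.2,47],"twist":[0,0,0],"jaw":0}
    - {"delta_pos":[-3.5,-0.2,50],"twist":[0,0,0],"jaw":0}
    - {"delta_pos":[-3.5,-0.2,50],"twist":[0,0,0],"jaw":0}

```text
time: 5.6
ee_pos: [0.6212, 0.0175, 0.0599]
tool_rot: [-0.032, 0.999, -0.0, -0.001]
contact_force: [-3.4, -1.0, 0.7]
grip_width: 0.224
grasp_force: 25.0
```

>>> move_arm:
  motion:
    - {"delta_pos":[1.2,0.2,0],"twist":[0,0,0],"jaw":0}
    - {"delta_pos":[1.2,0.2,5],"twist":[0,0,0],"jaw":0}
    - {"delta_pos":[1.2,0.2,10],"twist":[0,0,0],"jaw":0}
    - {"delta_pos":[1.2,0.2,10],"twist":[0,0,0],"jaw":0}

```text
time: 6.0
ee_pos: [0.6203, 0.0178, 0.0486]
tool_rot: [-0.032, 0.999, 0.0, -0.0]
contact_force: [-1.9, 0.2, -1.9]
grip_width: 0.224
grasp_force: 25.0
```

>>> move_arm:
  motion:
    - {"delta_pos":[0.7,0,4],"twist":[0,0,0],"jaw":0}
    - {"delta_pos":[0.7,0,8],"twist":[0,0,0],"jaw":0}
    - {"delta_pos":[0.7,0,10],"twist":[0,0,0],"jaw":0}
    - {"delta_pos":[0.7,0,10],"twist":[0,0,0],"jaw":0}

```text
time: 6.4
ee_pos: [0.6202, 0.0176, 0.0394]
tool_rot: [-0.032, 0.999, 0.0, 0.0]
contact_force: [-1.6, -0.6, -1.6]
grip_width: 0.222
grasp_force: 25.0
```

>>> move_arm:
  motion:
    - {"delta_pos":[0.5,0,0.5],"twist":[0,0,0],"jaw":0.5}
    - {"delta_pos":[0.5,0,0.5],"twist":[0,0,0],"jaw":0.5}
    - {"delta_pos":[0.5,0,0.5],"twist":[0,0,0],"jaw":0.5}
    - {"delta_pos":[0.5,0,0.5],"twist":[0,0,0],"jaw":0.5}
    - {"delta_pos":[0.5,0,-20],"twist":[0,0,0],"jaw":0.5}
    - {"delta_pos":[0.5,0,-50],"twist":[0,0,0],"jaw":0.6}
    - {"delta_pos":[0.5,0,-90],"twist":[0,0,0],"jaw":0.7}
    - {"delta_pos":[60,5,-110],"twist":[0,0,0],"jaw":0.7}
    - {"delta_pos":[100,6,-110],"twist":[0,0,0],"jaw":0.7}
    - {"delta_pos":[118,0,-100],"twist":[0,0,0],"jaw":0.7}
    - {"delta_pos":[118,0,-100],"twist":[0,0,0],"jaw":0.7}

```text
time: 7.5
ee_pos: [0.4996, 0.0101, 0.1389]
tool_rot: [-0.032, 0.999, 0.0, -0.001]
contact_force: [-0.6, 0.2, -0.8]
grip_width: 0.702
grasp_force: 0.0
```

```bash
python3 - <<'E'
from h import *
o=env.get_obs(); im=grab_frame('wrist'); np.save('w4.npy',im); t=grab_frame('top'); np.save('t4.npy',t)
print(o['ee_pos'],o['tool_rot'],abs(o['qvel']).max())
a=cv2.resize(im[100:330,160:400],None,fx=1.66,fy=2.5); b=cv2.resize(t[150:270,215:335],None,fx=3.3,fy=4.8,interpolation=cv2.INTER_CUBIC)
a=cv2.resize(im[100:340,160:400],(400,400)); b=cv2.resize(t[150:270,210:330],(400,400),interpolation=cv2.INTER_CUBIC)
save('w4.png',np.hstack([a,b]))
E
```

```text
[0.4996448  0.01008102 0.13891916] [-3.18211309e-02  9.99492854e-01  2.16818723e-04 -1.18460576e-03] 0.10014526932410313
```

View pics/w4.png

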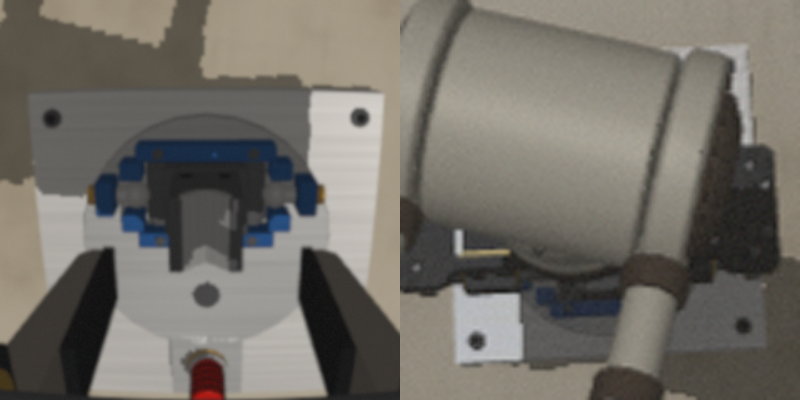

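The left panel (wrist) shows the pin's collar at crop (207,355) on the ear and the block upright at (205,230), centred between the fingers. The right panel (top) is mostly hidden by the arm. I'll check the pin's height in the scene view while lowering onto the block.

```bash
python3 - <<'E'
from h import *
s=grab_frame('scene'); h=cv2.cvtColor(s,cv2.COLOR_RGB2HSV)
m=(((h[...,0]<8)|(h[...,0]>172))&(h[...,1]>150)&(h[...,2]>60)).astype(np.uint8)
n,l,st,c=cv2.connectedComponentsWithStats(m)
for z in (.034,.068): print('expect',z,pix('scene',[.6189,.0170,z]))
for i in range(1,n):
    if st[i,4]>15 and 230<c[i][0]<350: print(st[i],c[i])
w=np.load('w4.npy'); h=cv2.cvtColor(w,cv2.COLOR_RGB2HSV)
m=(((h[...,0]<8)|(h[...,0]>172))&(h[...,1]>150)&(h[...,2]>50)).astype(np.uint8); ys,xs=np.nonzero(m[:, 240:330]); print('wrist red',xs.min()+240,xs.max()+240,ys.min(),ys.max())
o=env.get_obs(); print(onz('wrist',284,ys.min(),.034,o), onz('wrist',284,ys.min(),.04,o))
E
```

```text
expect 0.034 [288.63375077 206.04143202]
expect 0.068 [288.44535747 192.74196932]
[248 168  10  12 107] [252.59813084 173.23364486]
[248 190  10   3  17] [252.70588235 191.17647059]
[285 193   7  15 103] [288.05825243 200.        ]
wrist red 275 293 316 339
[0.61695186 0.01716093 0.034     ] [0.61268505 0.01689255 0.04      ]
```

>>> move_arm:
  motion:
    - {"delta_pos":[-3,-0.5,30],"twist":[0,0,0],"jaw":0.7}
    - {"delta_pos":[-3,-0.5,60],"twist":[0,0,0],"jaw":0.7}
    - {"delta_pos":[-3,-0.5,75],"twist":[0,0,0],"jaw":0.7}
    - {"delta_pos":[-3,-0.5,81],"twist":[0,0,0],"jaw":0.6}
    - {"delta_pos":[-3,-0.5,81],"twist":[0,0,0],"jaw":0.5}
    - {"delta_pos":[-3,-0.5,81],"twist":[0,0,0],"jaw":0.45}
  squeeze: 10

```text
time: 8.25
ee_pos: [0.5069, 0.0095, 0.06]
tool_rot: [-0.032, 0.999, -0.0, 0.001]
contact_force: [1.4, 0.2, 1.3]
grip_width: 0.462
grasp_force: 0.0
```

The pin is home: its red head spans scene rows 193–207, against 192.7–206 expected. Now I'll grip the block.

>>> move_arm:
  motion:
    - {"delta_pos":[3,0,1],"twist":[0,0,0],"jaw":0.42}
    - {"delta_pos":[3,0,1],"twist":[0,0,0],"jaw":0.3}
    - {"delta_pos":[3,0,1],"twist":[0,0,0],"jaw":0.2}
    - {"delta_pos":[3,0,1],"twist":[0,0,0],"jaw":0}
    - {"delta_pos":[3,0,1],"twist":[0,0,0],"jaw":0}
    - {"delta_pos":[3,0,1],"twist":[0,0,0],"jaw":0}
  squeeze: 60

```text
time: 8.85
ee_pos: [0.5028, 0.0094, 0.0586]
tool_rot: [-0.032, 0.999, -0.0, 0.0]
contact_force: [-1.3, -0.0, 5.1]
grip_width: 0.345
grasp_force: 60.0
```

>>> move_arm:
  motion:
    - {"delta_pos":[0,-0.8,-0.7],"twist":[-1.5,0,0],"jaw":0}
    - {"delta_pos":[0,-1.5,-1.4],"twist":[-3,0,0],"jaw":0}
    - {"delta_pos":[0,-2.3,-2.0],"twist":[-4.5,0,0],"jaw":0}
    - {"delta_pos":[0,-3.1,-2.6],"twist":[-6,0,0],"jaw":0}
    - {"delta_pos":[0,-3.1,-2.6],"twist":[-6,0,0],"jaw":0}

```text
time: 9.35
ee_pos: [0.5033, 0.0058, 0.0614]
tool_rot: [-0.032, 0.998, 0.053, -0.001]
contact_force: [-1.1, -1.0, 7.6]
grip_width: 0.347
grasp_force: 60.0
```

```bash
python3 - <<'E'
from h import *
o=env.get_obs(); Rt=R.from_quat(o['tool_rot']); print(o['ee_pos'],np.degrees(np.arcsin(Rt.as_matrix()[:,2])),o['contact_force'],o['torque'])
E
```

```text
[0.50331145 0.00582369 0.06137924] [ -0.31505299   6.041569   -83.95016083] [-1.07555532 -1.02476414  7.60526547] [0.34280765 0.31365087 0.06496909]
```

>>> move_arm:
  motion:
    - {"delta_pos":[0,-0.8,-0.7],"twist":[-1.5,0,0],"jaw":0}
    - {"delta_pos":[0,-1.5,-1.4],"twist":[-3,0,0],"jaw":0}
    - {"delta_pos":[0,-2.3,-2.1],"twist":[-4.5,0,0],"jaw":0}
    - {"delta_pos":[0,-3.1,-2.8],"twist":[-6,0,0],"jaw":0}
    - {"delta_pos":[0,-3.1,-2.8],"twist":[-6,0,0],"jaw":0}

```text
time: 9.85
ee_pos: [0.5037, 0.0027, 0.0638]
tool_rot: [-0.031, 0.994, 0.106, -0.003]
contact_force: [0.3, 0.7, 7.2]
grip_width: 0.342
grasp_force: 60.0
```

```bash
python3 - <<'E'
from h import *
o=env.get_obs(); Rt=R.from_quat(o['tool_rot']); print(o['ee_pos'],np.degrees(np.arcsin(Rt.as_matrix()[:,2])),o['contact_force'],o['torque'])
im=grab_frame('wrist'); s=grab_frame('scene'); np.save('s5.npy',s)
a=cv2.resize(im[100:340,160:400],(400,400)); b=cv2.resize(s[160:270,205:315],(400,400),interpolation=cv2.INTER_CUBIC)
save('w5.png',np.hstack([a,b]))
E
```

```text
[0.5036633  0.00272387 0.06376742] [ -0.66933943  12.1005282  -77.88041241] [0.25901774 0.70066405 7.18968557] [0.29151332 0.06971939 0.01643127]
```

View pics/w5.png

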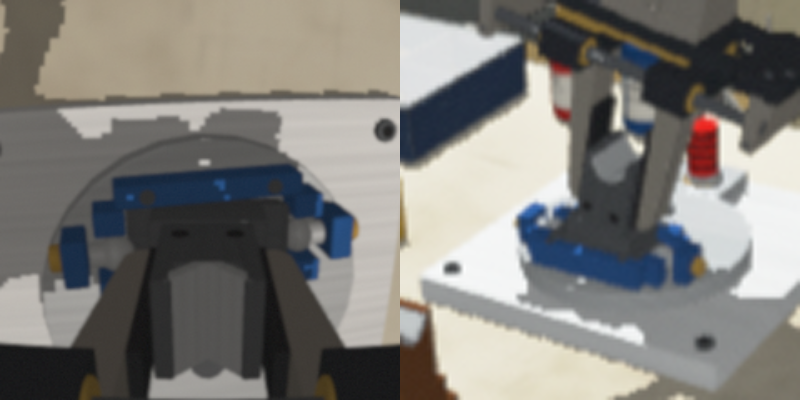

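The left panel (wrist) shows the block held square in the fingers with the fixture tilted relative to it. The right panel (scene) shows the block leaning with the left (+y) end of its foot raised, and the pin home at (705,150). The moment has dropped, so the +y end has snapped past. Now I'll rock back about that end.

>>> move_arm:
  motion:
    - {"delta_pos":[0,0,0],"twist":[-0.5,0,0],"jaw":0}
    - {"delta_pos":[0,0.8,-0.9],"twist":[1.5,0,0],"jaw":0}
    - {"delta_pos":[0,1.5,-1.7],"twist":[3,0,0],"jaw":0}
    - {"delta_pos":[0,2.3,-2.4],"twist":[4.5,0,0],"jaw":0}
    - {"delta_pos":[0,3.1,-3.1],"twist":[6,0,0],"jaw":0}
    - {"delta_pos":[0,3.1,-3.1],"twist":[6,0,0],"jaw":0}

```text
time: 10.55
ee_pos: [0.5023, 0.0068, 0.0666]
tool_rot: [-0.033, 0.998, 0.053, -0.002]
contact_force: [1.5, 5.1, 2.0]
grip_width: 0.342
grasp_force: 60.0
```

```bash
python3 - <<'E'
from h import *
o=env.get_obs(); Rt=R.from_quat(o['tool_rot']); print(o['ee_pos'],np.degrees(np.arcsin(Rt.as_matrix()[:,2])),o['contact_force'],o['torque'])
E
```

```text
[0.50232421 0.00681462 0.06662453] [ -0.43065835   6.06504301 -83.91957188] [1.54451569 5.08115069 1.96956245] [ 1.30809917 -0.01075945  0.1133614 ]
```

>>> move_arm:
  motion:
    - {"delta_pos":[0,0.8,-0.9],"twist":[1.5,0,0],"jaw":0}
    - {"delta_pos":[0,1.5,-1.6],"twist":[3,0,0],"jaw":0}
    - {"delta_pos":[0,2.3,-2.3],"twist":[4.5,0,0],"jaw":0}
    - {"delta_pos":[0,3.1,-3.0],"twist":[6,0,0],"jaw":0}
    - {"delta_pos":[0,3.1,-3.0],"twist":[6,0,0],"jaw":0}
    - {"delta_pos":[0,3.1,-3.0],"twist":[6,0,0],"jaw":0}

```text
time: 11.15
ee_pos: [0.5026, 0.0081, 0.0701]
tool_rot: [-0.032, 0.999, 0.0, 0.0]
contact_force: [1.0, 1.2, -1.6]
grip_width: 0.346
grasp_force: 60.0
```

```bash
python3 - <<'E'
from h import *
o=env.get_obs(); Rt=R.from_quat(o['tool_rot']); print(o['ee_pos'],np.degrees(np.arcsin(Rt.as_matrix()[:,2])),o['contact_force'],o['torque'])
im=grab_frame('wrist'); s=grab_frame('scene'); np.save('s6.npy',s); np.save('w6.npy',im)
a=cv2.resize(im[100:340,160:400],(400,400)); b=cv2.resize(s[160:270,205:315],(400,400),interpolation=cv2.INTER_CUBIC)
save('w6.png',np.hstack([a,b]))
E
```

```text
[0.50263455 0.00809233 0.0701318 ] [ 1.23133917e-02  1.96476086e-02 -8.99768128e+01] [ 0.97611816  1.16038626 -1.55797456] [ 0.43908306 -0.21136026  0.08317631]
```

View pics/w6.png

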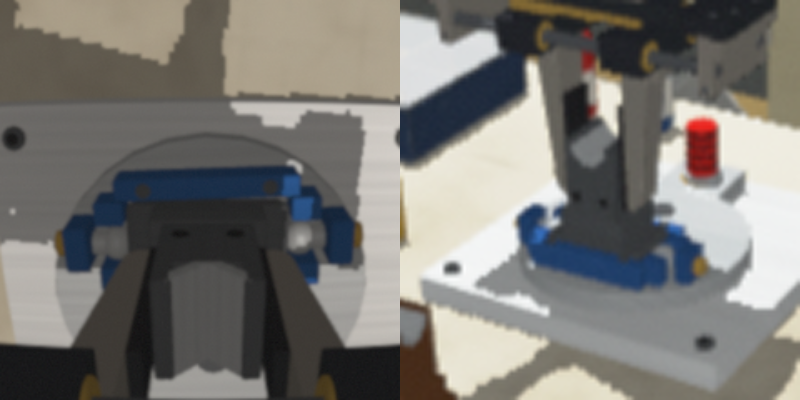

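The block stands level in the fingers (left panel, groove at (207,365)), with noses visible at both ends at (110,240) and (300,240). The force is low at 11.5 mm up. I'll lift cautiously and watch the force.

>>> move_arm:
  motion:
    - {"delta_pos":[0,0,0],"twist":[0,0,0],"jaw":0}
    - {"delta_pos":[0,0,-1],"twist":[0,0,0],"jaw":0}
    - {"delta_pos":[0,0,-2],"twist":[0,0,0],"jaw":0}
    - {"delta_pos":[0,0,-3],"twist":[0,0,0],"jaw":0}
    - {"delta_pos":[0,0,-4],"twist":[0,0,0],"jaw":0}
    - {"delta_pos":[0,0,-4],"twist":[0,0,0],"jaw":0}

```text
time: 11.85
ee_pos: [0.5023, 0.0079, 0.074]
tool_rot: [-0.032, 0.999, -0.0, -0.0]
contact_force: [0.3, -0.9, -3.4]
grip_width: 0.344
grasp_force: 60.0
```

The force, -3.4 N, is just the block's weight, so it is loose. I'll raise it clear of the pocket.

>>> move_arm:
  motion:
    - {"delta_pos":[0,0,-4],"twist":[0,0,0],"jaw":0}
    - {"delta_pos":[0,0,-8],"twist":[0,0,0],"jaw":0}
    - {"delta_pos":[0,0,-12],"twist":[0,0,0],"jaw":0}
    - {"delta_pos":[0,0,-15],"twist":[0,0,0],"jaw":0}
    - {"delta_pos":[0,0,-15],"twist":[0,0,0],"jaw":0}
    - {"delta_pos":[0,0,-15],"twist":[0,0,0],"jaw":0}
    - {"delta_pos":[0,0,-15],"twist":[0,0,0],"jaw":0}
    - {"delta_pos":[0,0,-15],"twist":[0,0,0],"jaw":0}

```text
time: 12.65
ee_pos: [0.5023, 0.0082, 0.0887]
tool_rot: [-0.032, 0.999, 0.0, -0.0]
contact_force: [-0.2, 0.0, -2.7]
grip_width: 0.344
grasp_force: 60.0
```

```bash
python3 - <<'E'
from h import *
o=env.get_obs(); print(o['ee_pos'],o['contact_force'],o['torque'],abs(o['qvel']).max(),o['grasp_force'])
im=grab_frame('wrist'); s=grab_frame('scene')
a=cv2.resize(im[100:340,160:400],(400,400)); b=cv2.resize(s[160:270,205:315],(400,400),interpolation=cv2.INTER_CUBIC)
save('w7.png',np.hstack([a,b]))
E
```

```text
[0.50230451 0.00822322 0.08871494] [-0.21487768  0.0181727  -2.67874152] [ 0.08240486 -0.01880821  0.01845709] 0.0012810491803417002 59.99811440706253
```

View pics/w7.png

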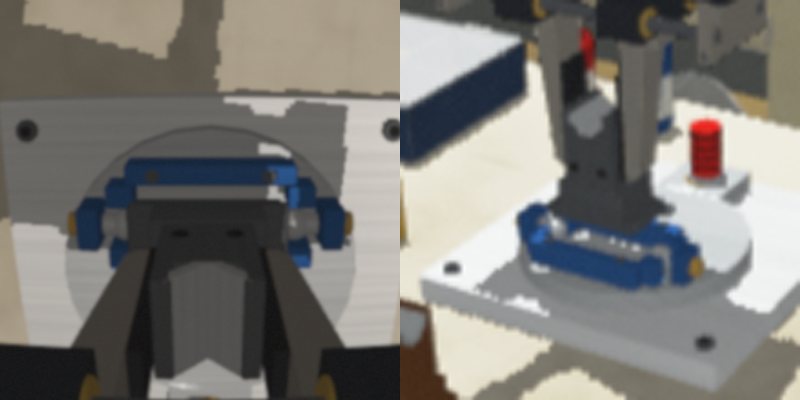

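The scene view shows the block held upright with its foot clear above the empty blue pocket at (600,250), the pin home at (705,150) and the fixture flat. I'll hand it in.

```bash
python3 -c "
from station import job
print(job.sign_off())"
```

```text
the job is handed in; nothing more can be done
None
```

I've handed the job in with the pin home and released, and the V-block rocked loose and held upright about 30 mm above the pocket floor; the fixture looked flat and in place in the last view, but the hand-in gave no verdict.

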